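# Lift the thumb latch and open the fish-food bay

### The job

Open the gated bay of the fish-food organiser: press the red thumb plate down until the latch bar is lifted fully clear of its brass catch, then, keeping it lifted, swing the gate out towards the robot until it stands about square to the organiser's front, and let go so that the bar drops back and the gate stays open. Work gently by feel: how high the catch stands is not known, and the bar must be neither rammed up against the top of the catch nor dragged against its lip. Leave the tin, the feeding ring, the spoon and the test tube in its holder where they are.

Things in the scene. Friction and masses are not known exactly. Their poses are not given: they have to be found in the camera images.
- organiser: clear acrylic organiser, white base and posts, fixed, 130 mm deep (x 0 to 130), 120 mm high. Origin: on the counter, mid-front of its gated bay; own x points from the front into the bay, y along the front, z up. The open-topped bay spans y -125 to 130 mm; on its +y side (y 130 to 230) is a compartment under a clip-on blue lid, to be left alone.
- gate (a joint): angle of the clear, white-framed gate on the bay's front (215 mm wide, 8 mm thick, 8 to 118 mm above the counter); 0 = shut, grows as it swings out to the organiser's own -x, stop at 1.75 rad. Vertical hinge at its +y edge: seen from above it opens clockwise. Light friction (0.04 N m) holds it where it is left.
- gate_hinge (a point): point on the gate's vertical hinge axis, 118 mm above the counter, at (0, 115, 118) mm in the organiser's frame.
- latch (a joint): angle of the see-saw latch on the gate's front face; 0 = bar level in the catch; grows as the thumb plate goes down and the bar's end goes up; stop at 0.50 rad. It falls back to 0 by its own weight (about 0.5 N on the plate lifts it). Its pivot is a level pin square to the gate, 150 mm from the hinge axis, 95 mm above the counter.
- thumb_plate (a point): centre of the red thumb plate's top face, 100 mm above the counter at rest, 25 mm in front of the gate's face, 82 mm from the hinge axis along the gate, 68 mm from the latch pivot, on the hinge side of it. The plate is 44 mm long along the gate; the gate's top edge is 18 mm above it.
- plate_lip (a point): middle of the top edge of the red lip, 12 mm high and 5 mm thick, that closes the thumb plate's outer edge. Between lip and gate face is a 48 mm wide trough, open above and at both ends: shut fingertips pointing down fit in, press the plate down and pull the gate open by the lip.
- latch_bar: steel latch bar, 8 mm thick, 10 mm high, with a dark weight on it, on the other side of the pivot from the plate; its end, 90 mm from the pivot, lies in the catch. Origin on the pivot axis; own y points along the bar from its end to the thumb plate, z up.
- bar_end (a point): centre of the part of the bar that lies in the catch, 79 mm from the pivot. It must rise 6 to 30 mm (hidden, differs each time) to clear the catch's lip; about 2.5 mm above that it meets the catch's roof, the rigid stop to feel for. Held so, the bar passes between lip and roof and is out once the gate has turned 0.2 rad.
- keeper: dark steel plate on the white post beside the gate's free edge, 110 mm high, origin on the post's face, at (0, -114, 75) mm in the organiser's frame. It carries the brass catch: a front lip 7 mm thick and a roof above, set by hand at a height that is not measured. The bar may bear on the catch lightly only (limit 12 N, that is 16 N pressed on the plate).
- flake_tin: capped green flake tin, 65 mm diameter, 86 mm high, standing in the bay; origin at the centre of its underside. Leave alone.
- feeding_ring: yellow plastic feeding ring, 84 mm across, 10 mm high, lying on the counter to the organiser's +y side; origin at the centre of its underside. Leave alone.
- spoon: silver spoon, 150 mm long, lying on the counter to the organiser's +y side. Leave alone.
- tube_holder: small white holder 60 x 50 x 60 mm with a slim glass test tube, 110 mm high in all, standing on the counter to the organiser's -y side; origin at the centre of its underside. Leave alone.

How it is judged:
By the outcome, as a careful person would: the job done as asked, in the order asked, and still so for the second after the job is handed in, with the robot touching nothing.
It also fails if it takes over 42 s, if anything falls off the work surface, if the arm or the gripper's body presses on something with over 40 N, if the wrist force passes 120 N, or if a joint passes its speed limit or range.

### The arm

A 7-joint arm with a two-finger parallel gripper is mounted at the origin on the work surface. World frame = base frame: x ahead of the robot, y to its left, z up, the work surface at z = 0. Lengths are in mm, angles in degrees, forces in N, time in s.
With the tool pointing down it reaches from about 375 to 925 mm from the base axis. Payload 3.1 kg.
Tool frame: the origin (TCP) lies between the finger pads; the fingertips stand bot.tip_reach ahead of it and the grasp point (between the pads) lies 2 mm behind it (bot.tip_reach is the distance from the TCP to the fingertips, in mm); z points along the fingers, y is the line along which they close (so a half turn about z gives the same grasp; the last joint's range is limited). The gripper opens to 85 mm and grips with 20 to 120 N. Pads are 22 mm wide; open, the fingers measure 114 mm over their backs; the gripper's body (76 mm by 85 mm) begins 54 mm behind the grasp point. The pads swing forward as they close: fully open they stand 13 mm farther back than shut.
Start: joints at [-69.947, 21.939, 2.515, 91.553, -1.026, 66.532, -2.859], TCP at [281.419, 585.924, 248.269] pointing down, gripper open.
Joint ranges: [-149.38, 149.38], [-23.57, 123.04], [-84.95, 90], [0, 143.3], [-89.99, 269.99], [3.08, 112.72], [-163.45, 163.45]. Speed limits (degrees/s): [159.86, 159.86, 180, 180, 180, 180, 180].

### API

Orientations are given as a 3x3 rotation matrix whose columns are the frame's x, y, z axes.
In Python, from rig import bot, read_camera gives the robot as it stands.
- The arm moves only by the shell command python3 -m inch 'ROWS'. ROWS is JSON, one flat list of numbers, 7 for each row, row after row: the turn, a rotation vector about the tool's x, y, z in degrees, then the shift along the tool's x, y, z in m, then the finger opening in m, from 0 to 0.0854. In form: [wx, wy, wz, dx, dy, dz, jaw, wx, wy, wz, dx, dy, dz, jaw, ...]. A call has 1 to 12 rows; each row is the pose to reach, as a shift and turn from the pose commanded when the call began, along the tool's axes at that moment; what a row does not reach only later rows make up. A row lasts 1/12 s, in which the tool goes at most 41.7 mm and 7.16 degrees, less where a joint would pass 70% of its speed; a pose out of reach is approached as far as the arm can. A call with a gripper value outside its range is refused whole. The fingers move at their own pace and stop on an object; the grip force is fixed at half the most. Time passes only in rows, so rows that repeat a pose let the fingers close. It gives the time, the measured TCP pose, the force, the opening and the grip force at its end, in the units of the state.
- bot.sense(): the state, without advancing time (a new reading comes with each control period).
- read_camera(name): name is "scene" or "top"; returns a dict with "img" (384x512x3 uint8, red, green, blue), "fx", "fy", "cx", "cy" (pixels), "extrinsics" (4x4, takes a point from camera to world coordinates). Camera axes: x right, y down, z forward; pixel columns grow to the right and rows downward; lengths in mm; the calibration is good to about 2 mm. A picture is of the moment at which its call begins. There is no depth.
- bot.sign_off(): hands the job in; it is judged then, once.
The state is a dict: "clock": time; "q": joint angles; "joint_velocities": joint speeds; "tau": joint torques, N m; "ee_pos": TCP position; "tool_rot": TCP orientation; "ft_force": force on the tool from outside, world axes, zero at the start; "moment": the same for the moment, N m; "grip_width": finger opening in mm; "grasp_force": force on a finger pad.
Only numpy, scipy, OpenCV 4.12 (cv2) and the standard library are available. Lean on these libraries where they do the work, as an engineer would, in place of code of your own. Each camera call takes 0.05 s, during which the arm holds its last target. There are 200 camera calls.

## Working session

There is one attempt and no reset: what is moved stays moved. The work goes in short steps, Python scripts to look and compute and a shell command to move; the robot and the scene stay as the last step left them, time stands still between calls to the robot, and variables do not carry over. Pictures are saved under pics/ and viewed, at most 10 in all, crops included, and the job is handed in when it is done.

```bash
ls; mkdir -p pics; python3 - <<'E'
from rig import bot, read_camera
import cv2,numpy as np
print(bot.tip_reach, bot.sense())
for n in("scene","top"):
    c=read_camera(n); np.savez(f"pics/{n}0.npz",**c)
    cv2.imwrite(f"pics/{n}0.png",cv2.resize(c["img"][:,:,::-1],(800,600),interpolation=cv2.INTER_CUBIC))
    print(n,c["fx"],c["fy"],c["cx"],c["cy"],c["extrinsics"])
E
```

```text
pics
17.0 {'clock': 0.0, 'q': array([-69.94721314,  21.99116926,   2.51152063,  91.64818198,
        -1.0267933 ,  66.532323  ,  -2.85896711]), 'joint_velocities': array([-0.11254737,  0.10492082,  0.11989581,  0.00219658, -0.07851309,
       -0.07436336, -0.02164347]), 'tau': array([-1.21139906e-04, -4.33464932e+01,  1.02426365e+00, -2.49506861e+01,
        1.04006138e-02,  1.15536127e-02, -1.22743211e-05]), 'ee_pos': array([281.04252437, 585.1105498 , 246.90319752]), 'tool_rot': array([[-9.01439023e-01,  4.32904899e-01, -1.01793622e-03],
       [ 4.32906079e-01,  9.01435845e-01, -2.39662791e-03],
       [-1.19907767e-04, -2.60108469e-03, -9.99996610e-01]]), 'ft_force': array([-0.46681887,  0.04155628,  0.47185119]), 'moment': array([ 0.05729606,  0.03973391, -0.0269062 ]), 'grasp_force': 0.0, 'grip_width': 85.34985354787155}
scene 484.32829679743736 484.32829679743736 253.15815675704613 192.1632954600188 [[ 5.26539861e-01  6.92629690e-01 -4.92970473e-01  1.15754125e+03]
 [ 8.50148095e-01 -4.27615628e-01  3.07234588e-01 -3.28599039e+02]
 [ 1.99791898e-03 -5.80869166e-01 -8.13994485e-01  1.06046993e+03]
 [ 0.00000000e+00  0.00000000e+00  0.00000000e+00  1.00000000e+00]]
top 470.41341613998145 470.41341613998145 262.635465908002 184.68215958702086 [[ 8.34548013e-04 -9.87142165e-01  1.59842576e-01  4.05365997e+02]
 [-9.99895209e-01 -3.13385180e-03 -1.41332600e-02  4.45448911e+01]
 [ 1.44524598e-02 -1.59814031e-01 -9.87041337e-01  1.17860905e+03]
 [ 0.00000000e+00  0.00000000e+00  0.00000000e+00  1.00000000e+00]]
```

View pics/scene0.png

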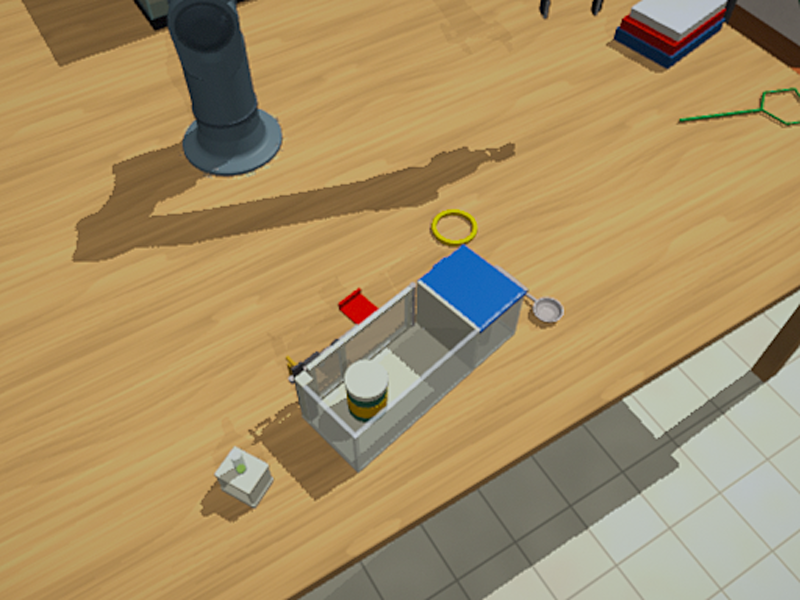

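View pics/top0.png

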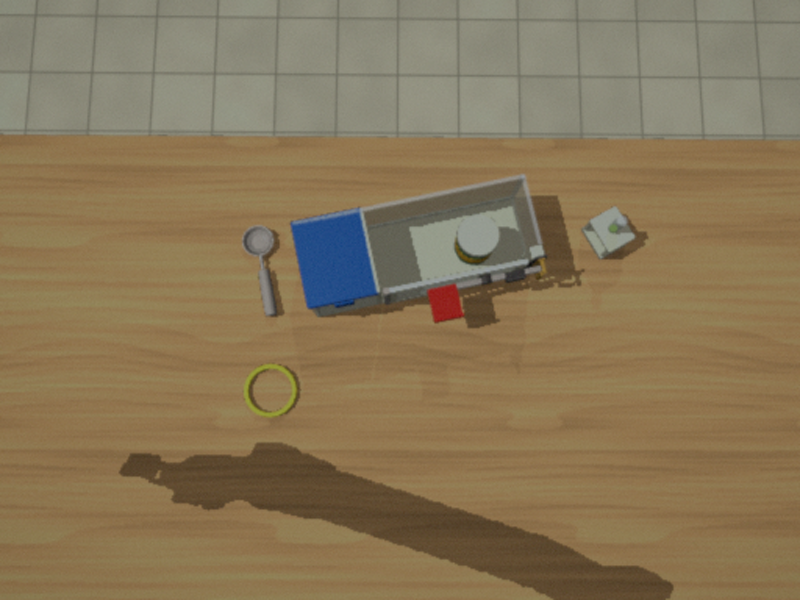

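The scene view shows the red plate at (358,307) and the blue lid at (472,290). The top view shows the plate at (446,303) and the organiser corners at (525,177), (292,222), (307,307), tilted about 10°. Next I fit the pose from both.

```bash
cat > h.py <<'E'
import numpy as np,cv2
from scipy.optimize import least_squares
def proj(c,P):
    E=np.linalg.inv(c["extrinsics"]); p=np.atleast_2d(P)@E[:3,:3].T+E[:3,3]
    return np.c_[c["fx"]*p[:,0]/p[:,2]+c["cx"],c["fy"]*p[:,1]/p[:,2]+c["cy"]]
def redm(c,blue=False):
    i=c["img"].astype(int); R,G,B=i[...,0],i[...,1],i[...,2]
    m=(B>90)&(R<80)&(B>G+40) if blue else (R>110)&(G<60)&(B<60)
    n,l,s,_=cv2.connectedComponentsWithStats(m.astype(np.uint8))
    return l,s,n
def plane(c,uv,z):
    E=c["extrinsics"]; d=E[:3,:3]@np.array([(uv[0]-c["cx"])/c["fx"],(uv[1]-c["cy"])/c["fy"],1]); return E[:3,3]+d*(z-E[2,3])/d[2]
E
python3 - <<'E'
from h import *
S,T=[dict(np.load(f"pics/{n}0.npz")) for n in("scene","top")]
def org(p,P):
    a=p[2]; P=np.atleast_2d(P).astype(float); R=np.array([[np.cos(a),-np.sin(a),0],[np.sin(a),np.cos(a),0],[0,0,1]]); return P@R.T+[p[0],p[1],0]
ob={}
for nm,c,roi in(("S",S,(slice(170,230),slice(200,260))),("T",T,(slice(170,215),slice(265,305)))):
    for b in(False,True):
        l,s,n=redm(c,b)
        # component nearest expected
        e=np.array([[229,196],[302,186]] if nm=="S" else [[285,194],[216,166]])[int(b)]
        k=l[e[1],e[0]]; ys,xs=np.where(l==k); ctr=np.array([xs.mean(),ys.mean()])
        cn=cv2.findContours((l==k).astype(np.uint8),0,2)[0][0]
        ob[nm,b]=ctr; print(nm,b,k,len(xs),ctr,plane(c,ctr,102 if not b else 122)); print(cv2.boxPoints(cv2.minAreaRect(np.c_[xs,ys].astype(np.float32))).round(1).tolist())
k=.64
pts=[(T,(525,177),(130,-125,120)),(T,(292,222),(130,230,122)),(T,(307,307),(0,230,122)),(S,(463,247),(0,230,122)),(S,(526,291),(130,230,122)),(S,(480,330),(130,130,122)),(S,(418,282),(0,130,122))]
def f(p):
    r=[proj(c,org(p,P))[0]-np.array(u)*k for c,u,P in pts]
    return np.concatenate(r)
s=least_squares(f,[600,0,-.1],loss="soft_l1"); p=s.x
print(p[:2],np.degrees(p[2]),f(p).reshape(-1,2).round(1).tolist())
for P in([-4,115,118],[-29,33,100],[-29,33,109],[0,-114,75]): print(P,org(p,P),proj(T,org(p,P))/k,proj(S,org(p,P))/k)
# triangulate red by two rays
def ray(c,u):
    E=c["extrinsics"];d=E[:3,:3]@np.array([(u[0]-c["cx"])/c["fx"],(u[1]-c["cy"])/c["fy"],1]);return E[:3,3],d/np.linalg.norm(d)
for b in(0,1):
    A=np.zeros((3,3));B=np.zeros(3)
    for c,n in((S,"S"),(T,"T")):
        o,d=ray(c,ob[n,bool(b)]);M=np.eye(3)-np.outer(d,d);A+=M;B+=M@o
    print("tri",b,np.linalg.solve(A,B))
for b,Q in((0,[[-29,33,104]]),(1,[[65,180,122]])): print(org(p,Q))
E
```

```text
S False 3 284 [228.31690141 196.42605634] [556.30406368 -24.55651808 102.        ]
[[214.8000030517578, 195.60000610351562], [228.39999389648438, 183.1999969482422], [241.0, 197.0], [227.5, 209.5]]
S True 5 1773 [302.00056402 182.70614777] [627.2928337  140.74434797 122.        ]
[[268.6000061035156, 178.39999389648438], [292.29998779296875, 149.8000030517578], [336.5, 186.39999389648438], [312.79998779296875, 215.0]]
T False 1 396 [284.53787879 193.70707071] [558.72689674 -21.55580491 102.        ]
[[272.70001220703125, 185.5], [291.3999938964844, 181.1999969482422], [296.20001220703125, 202.0], [277.5, 206.3000030517578]]
T True 1 2424 [213.18853135 166.39851485] [618.46522269 142.52219797 122.        ]
[[186.0, 143.8000030517578], [229.8000030517578, 135.0], [240.8000030517578, 190.0], [197.0, 198.8000030517578]]
[596.53755923 -47.51463538] 11.52658952977669 [[0.7, -0.9], [0.1, -1.1], [0.5, -0.7], [0.2, -2.4], [-1.0, -0.2], [0.0, -1.4], [0.6, -3.1]]
[-4, 115, 118] [[569.63862372  64.36676284 118.        ]] [[386.3812647  293.55190642]] [[410.10863216 282.40113495]]
[-29, 33, 100] [[561.52828083 -20.9750343  100.        ]] [[444.1053799  300.98640933]] [[360.49577424 309.01584945]]
[-29, 33, 109] [[561.52828083 -20.9750343  109.        ]] [[444.47085247 300.11100951]] [[360.28656881 305.66877999]]
[0, -114, 75] [[ 619.31734377 -159.21549221   75.        ]] [[533.02587015 266.25550091]] [[300.00295024 386.24295001]]
tri 0 [557.75222537 -23.18127823 102.99981973]
tri 1 [621.13014019 144.57977808 111.90846612]
[[561.52828083 -20.9750343  104.        ]]
[[624.25856343 141.8436122  122.        ]]
```

```bash
cat >> h.py <<'E'
def rel(p,deg):
    "tool-axis shift (m) and wz from current pose to TCP p with tool y at heading deg, tool down"
    from rig import bot
    s=bot.sense();R=s["tool_rot"];a=np.radians(deg);y=np.array([np.cos(a),np.sin(a),0]);z=np.array([0,0,-1.]);D=np.c_[np.cross(y,z),y,z]
    return cv2.Rodrigues(R.T@D)[0].ravel()*180/np.pi,R.T@(np.array(p)-s["ee_pos"])/1000
E
python3 - <<'E'
from h import *
T=dict(np.load("pics/top0.npz"));S=dict(np.load("pics/scene0.npz"))
lo=plane(T,(287,204.6),112);gi=plane(T,(281.9,182.9),100)
print("lip outer",lo,"gate edge",gi,np.linalg.norm((lo-gi)[:2]))
a=np.radians(11.5);x=np.array([np.cos(a),np.sin(a)])
print("along x:",lo[:2]@x,gi[:2]@x, "scene", [plane(S,u,100)[:2]@x for u in((234.2,203.2),)],[plane(S,u,112)[:2]@x for u in((221.3,189.2),)], "hinge line",np.array([596.5,-47.5])@x)
h=np.array([596.5,-47.5])+115*np.array([-np.sin(a),np.cos(a)]);print("hinge",h)
print(rel((554,-22,145),101.5))
E
```

```text
lip outer [532.20117433 -26.40173418 112.        ] gate edge [584.37837098 -15.70642638 100.        ] 53.262082755975946
along x: 516.2534193430523 569.5154447852443 scene [np.float64(563.6259586025841)] [np.float64(518.2001484424245)] hinge line 575.055109421508
hinge [573.57268754  65.19134103]
(array([ -0.13388573,  -0.03838762, -37.15189447]), array([-0.50887182, -0.42894612,  0.10308788]))
```

```bash
python3 -m inch '[0,0,-4,-0.03,-0.025,0,0,0,0,-8,-0.06,-0.05,0,0,0,0,-12,-0.09,-0.075,0,0,0,0,-16,-0.12,-0.1,0,0,0,0,-20,-0.15,-0.125,0,0,0,0,-24,-0.18,-0.15,0,0,0,0,-28,-0.21,-0.175,0,0,0,0,-32,-0.24,-0.2,0,0,0,0,-36,-0.27,-0.225,0,0,0,0,-37,-0.3,-0.25,0,0,0,0,-37,-0.33,-0.275,0,0,0,0,-37,-0.36,-0.3,0,0]'; python3 -c "
from h import *
print(rel((557.5,-21.5,165),101.5))"
```

```text
clock: 1.1
ee_pos: [476.1, 157.6, 248.0]
tool_rot: [[-0.98, -0.197, -0.001], [-0.197, 0.98, -0.0], [0.001, 0.0, -1.0]]
ft_force: [1.0, 1.1, 1.2]
grip_width: 0.1
grasp_force: 0.0
(array([ 0.00400437, -0.03235893, -0.1502477 ]), array([-0.04465778, -0.19160664,  0.08293736]))
```

```bash
python3 -m inch '[0,0,0,-0.008,-0.032,0,0,0,0,0,-0.016,-0.064,0.01,0,0,0,0,-0.024,-0.096,0.02,0,0,0,0,-0.032,-0.128,0.04,0,0,0,0,-0.04,-0.16,0.06,0,0,0,0,-0.045,-0.18,0.07,0,0,0,0,-0.045,-0.193,0.08,0,0,0,0,-0.045,-0.193,0.08,0,0,0,0,-0.045,-0.193,0.08,0]'; python3 - <<'E'
from h import *
from rig import read_camera
print(rel((557.5,-21.5,121),101.5))
o=[]
for n,(u,v) in(("scene",(228,180)),("top",(285,190))):
    c=read_camera(n); o.append(cv2.resize(c["img"][v-50:v+50,u-65:u+65,::-1],(520,400),interpolation=2)[:, :395])
cv2.imwrite("pics/a1.png",np.hstack(o))
E
```

```text
clock: 1.85
ee_pos: [557.2, -21.4, 167.3]
tool_rot: [[-0.981, -0.195, -0.003], [-0.195, 0.981, -0.0], [0.003, 0.0, -1.0]]
ft_force: [-0.3, 0.4, 0.4]
grip_width: -0.3
grasp_force: 0.0
(array([ 0.01650208, -0.15509043, -0.27740075]), array([-0.00043764, -0.00021928,  0.04630969]))
```

View pics/a1.png

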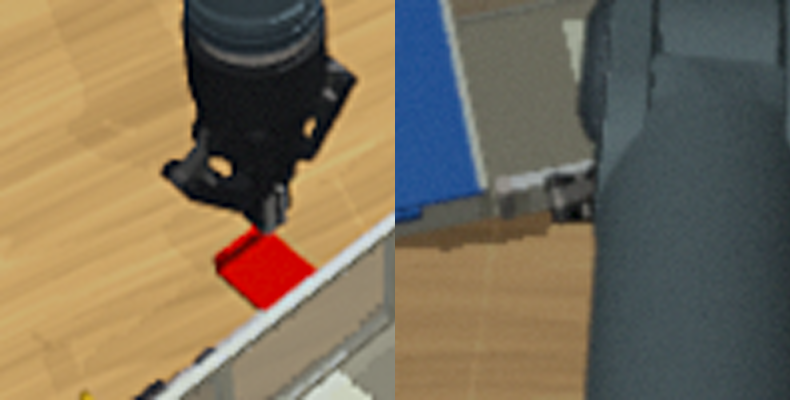

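The left crop shows the shut fingertips at (268,228), over the red plate at (265,270). Next is a descent to just above the plate.

```bash
python3 -m inch '[0,0,0,0,0,0.015,0,0,0,0,0,0,0.03,0,0,0,0,0,0,0.04,0,0,0,0,0,0,0.044,0,0,0,0,0,0,0.044,0,0,0,0,0,0,0.044,0,0,0,0,0,0,0.044,0]'; python3 -c "
from h import *
from rig import bot
print(rel((557.5,-21.5,121),101.5),bot.sense()['ft_force'],bot.sense()['ee_pos'])"
```

```text
clock: 2.53
ee_pos: [558.9, -20.4, 125.2]
tool_rot: [[-0.98, -0.197, 0.002], [-0.197, 0.98, 0.0], [-0.002, -0.0, -1.0]]
ft_force: [-0.4, 0.3, 0.0]
grip_width: 0.2
grasp_force: 0.0
(array([-0.00617194,  0.10023197, -0.13049154]), array([ 0.00161793, -0.0007622 ,  0.00419771])) [-0.39648203  0.29511472  0.03783964] [558.92863751 -20.43482273 125.20045097]
```

```bash
python3 -m inch '[0,0,0,0,0,0.001,0,0,0,0,0,0,0.002,0,0,0,0,0,0,0.003,0,0,0,0,0,0,0.004,0,0,0,0,0,0,0.005,0,0,0,0,0,0,0.006,0,0,0,0,0,0,0.007,0,0,0,0,0,0,0.008,0,0,0,0,0,0,0.008,0,0,0,0,0,0,0.008,0]';  python3 -m inch '[0,0,0,0,0,0.001,0,0,0,0,0,0,0.002,0,0,0,0,0,0,0.002,0]'; python3 -m inch '[0,0,0,0,0,0.001,0,0,0,0,0,0,0.001,0]'
```

```text
clock: 3.37
ee_pos: [558.1, -20.7, 116.2]
tool_rot: [[-0.98, -0.197, -0.0], [-0.197, 0.98, 0.0], [0.0, 0.0, -1.0]]
ft_force: [0.3, -0.6, -0.4]
grip_width: -0.4
grasp_force: 0.3
clock: 3.62
ee_pos: [558.1, -20.7, 114.1]
tool_rot: [[-0.98, -0.197, 0.0], [-0.197, 0.98, 0.0], [-0.0, 0.0, -1.0]]
ft_force: [-0.0, 1.4, 0.5]
grip_width: 0.3
grasp_force: 0.3
clock: 3.78
ee_pos: [558.2, -20.6, 113.1]
tool_rot: [[-0.98, -0.197, 0.0], [-0.197, 0.98, 0.0], [-0.0, 0.0, -1.0]]
ft_force: [-0.8, 0.1, -0.1]
grip_width: 0.2
grasp_force: 0.3
```

```bash
python3 -m inch '[0,0,0,0,0,0.001,0,0,0,0,0,0,0.001,0]'; python3 - <<'E'
from h import *
o=[]
for n,(u,v) in(("scene",(195,238)),("top",(338,172))):
    c=dict(np.load(f"pics/{n}0.npz")); o.append(cv2.resize(c["img"][v-25:v+25,u-20:u+20,::-1],(400,500),interpolation=0))
cv2.imwrite("pics/b1.png",np.hstack(o))
E
```

```text
clock: 3.95
ee_pos: [558.2, -20.7, 112.1]
tool_rot: [[-0.98, -0.197, 0.0], [-0.197, 0.98, 0.0], [-0.0, -0.0, -1.0]]
ft_force: [0.7, 0.4, 0.5]
grip_width: 0.2
grasp_force: 0.3
```

View pics/b1.png

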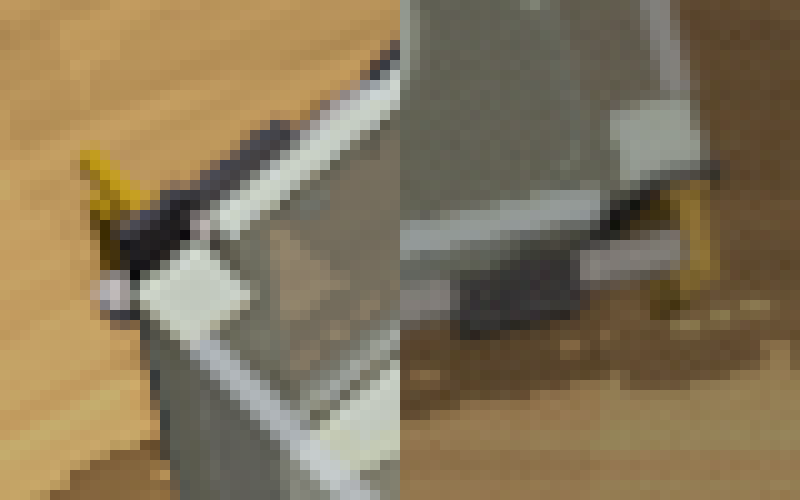

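The scene crop shows the brass roof's outer tip at about (90,158), and the top crop shows it at about (700,275). Triangulating this gives a coarse catch height.

```bash
python3 -m inch '[0,0,0,0,0,0.001,0,0,0,0,0,0,0.001,0]';  python3 - <<'E'
from h import *
T=dict(np.load("pics/top0.npz"));S=dict(np.load("pics/scene0.npz"))
for us,ut in(((184.0,228.7),(347.9,174.8)),((188.7,232.8),(347.3,166))):
    s=least_squares(lambda p:np.concatenate([proj(S,p)[0]-us,proj(T,p)[0]-ut]),[600,-160,120]);print(s.x,s.fun)
E
```

```text
clock: 4.12
ee_pos: [558.2, -20.7, 111.1]
tool_rot: [[-0.98, -0.197, 0.0], [-0.197, 0.98, -0.0], [-0.0, -0.0, -1.0]]
ft_force: [0.9, 0.4, 0.4]
grip_width: -0.3
grasp_force: 0.3
[ 598.62896845 -163.09252973  131.55160804] [-0.38775371  0.01130038 -0.3575585  -0.16366677]
[ 617.66014676 -160.60485128  138.69934396] [-0.51825324  0.01747431 -0.48204409 -0.22231181]
```

```bash
for i in 1; do python3 -m inch '[0,0,0,0,0,0.001,0,0,0,0,0,0,0.001,0]'; done;  python3 -m inch '[0,0,0,0,0,0.001,0,0,0,0,0,0,0.001,0]'; python3 -m inch '[0,0,0,0,0,0.001,0,0,0,0,0,0,0.001,0]'
```

```text
clock: 4.28
ee_pos: [558.2, -20.7, 110.1]
tool_rot: [[-0.98, -0.197, 0.0], [-0.197, 0.98, -0.0], [-0.0, -0.0, -1.0]]
ft_force: [-0.1, 0.2, 0.7]
grip_width: -0.3
grasp_force: 0.3
clock: 4.45
ee_pos: [558.2, -20.8, 109.1]
tool_rot: [[-0.98, -0.197, 0.0], [-0.197, 0.98, -0.0], [-0.0, -0.0, -1.0]]
ft_force: [1.2, 0.3, 1.7]
grip_width: 0.0
grasp_force: 0.3
clock: 4.62
ee_pos: [558.1, -20.8, 108.1]
tool_rot: [[-0.98, -0.197, 0.0], [-0.197, 0.98, -0.0], [0.0, -0.0, -1.0]]
ft_force: [-0.4, -0.3, 0.3]
grip_width: 0.1
grasp_force: 0.3
```

```bash
python3 -m inch '[0,0,0,0,0,0.001,0,0,0,0,0,0,0.001,0]'; python3 -m inch '[0,0,0,0,0,0.001,0,0,0,0,0,0,0.001,0]'
```

```text
clock: 4.78
ee_pos: [558.1, -20.9, 107.1]
tool_rot: [[-0.98, -0.197, -0.0], [-0.197, 0.98, -0.0], [0.0, -0.0, -1.0]]
ft_force: [0.2, 0.4, 1.5]
grip_width: 0.2
grasp_force: 0.3
clock: 4.95
ee_pos: [558.1, -20.9, 106.1]
tool_rot: [[-0.98, -0.197, -0.0], [-0.197, 0.98, -0.0], [0.0, -0.0, -1.0]]
ft_force: [1.1, -0.4, 1.0]
grip_width: 0.2
grasp_force: 0.3
```

```bash
python3 -m inch '[0,0,0,0,0,0.001,0,0,0,0,0,0,0.001,0]'; python3 -m inch '[0,0,0,0,0,0,0,0,0,0,0,0,0,0]'|grep ft
```

```text
clock: 5.12
ee_pos: [558.0, -20.9, 105.1]
tool_rot: [[-0.98, -0.197, -0.0], [-0.197, 0.98, -0.0], [0.0, -0.0, -1.0]]
ft_force: [0.5, -0.9, 0.8]
grip_width: 0.1
grasp_force: 0.3
ft_force: [-0.5, -0.8, 0.6]
```

```bash
python3 -m inch '[0,0,0,0,0,0.001,0,0,0,0,0,0,0.001,0]'|grep -E "ee|ft"; python3 -m inch '[0,0,0,0,0,0,0,0,0,0,0,0,0,0]'|grep ft
```

```text
ee_pos: [558.1, -20.7, 104.1]
ft_force: [0.2, -0.7, 0.9]
ft_force: [0.7, 0.6, 0.3]
```

```bash
python3 - <<'E'
from h import *
from rig import read_camera
c=read_camera("scene");u,v=205,220
cv2.imwrite("pics/c1.png",cv2.resize(c["img"][v-45:v+35,u-40:u+60,::-1],(750,600),interpolation=2))
E
```

```text
(no output)
```

View pics/c1.png

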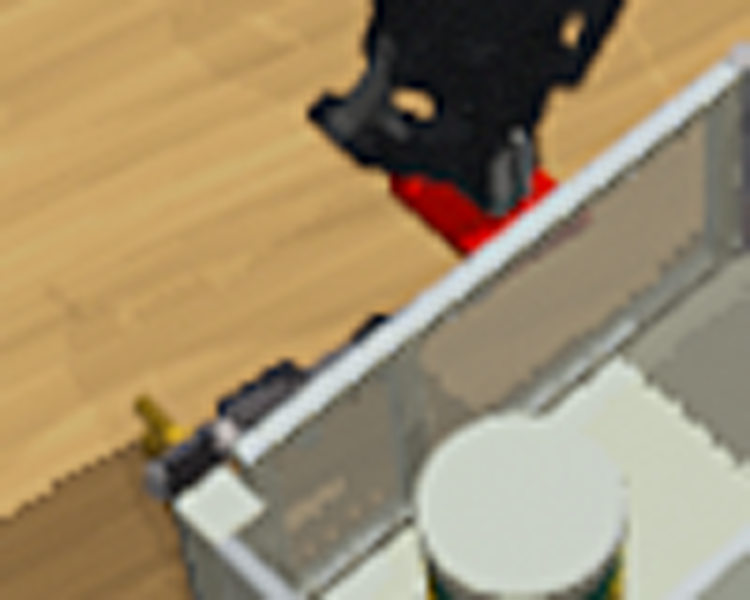

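The crop shows the plate tilted under the fingers at (500,210) and the bar raised towards the brass roof at about (155,430). I continue in finer steps.

```bash
python3 -m inch '[0,0,0,0,0,0.0007,0,0,0,0,0,0,0.0007,0,0,0,0,0,0,0.0007,0]'|grep -E "ee|ft"; python3 -m inch '[0,0,0,0,0,0,0,0,0,0,0,0,0,0]'|grep ft
```

```text
ee_pos: [558.1, -20.7, 103.5]
ft_force: [-0.0, -0.7, 0.4]
ft_force: [-0.7, -0.6, 1.6]
```

```bash
python3 -m inch '[0,0,0,0,0,0.0007,0,0,0,0,0,0,0.0007,0,0,0,0,0,0,0.0007,0]'|grep -E "ee|ft"; python3 -m inch '[0,0,0,0,0,0,0,0,0,0,0,0,0,0]'|grep ft
```

```text
ee_pos: [558.1, -20.7, 102.8]
ft_force: [-0.6, 0.1, 0.9]
ft_force: [0.4, 0.0, 0.3]
```

```bash
python3 -m inch '[0,0,0,0,0,0.0007,0,0,0,0,0,0,0.0007,0,0,0,0,0,0,0.0007,0]'|grep -E "ee|ft"; python3 -m inch '[0,0,0,0,0,0,0,0,0,0,0,0,0,0]'|grep ft
```

```text
ee_pos: [558.2, -20.7, 102.2]
ft_force: [-0.1, -0.0, 1.1]
ft_force: [0.1, -0.2, 0.8]
```

```bash
python3 -m inch '[0,0,0,0,0,0.0007,0,0,0,0,0,0,0.0007,0,0,0,0,0,0,0.0007,0]'|grep -E "ee|ft"; python3 -m inch '[0,0,0,0,0,0,0,0,0,0,0,0,0,0]'|grep ft
```

```text
ee_pos: [558.2, -20.7, 101.5]
ft_force: [-0.5, -0.1, 1.0]
ft_force: [-0.7, 1.0, 0.4]
```

```bash
python3 -m inch '[0,0,0,0,0,0.0007,0,0,0,0,0,0,0.0007,0,0,0,0,0,0,0.0007,0]'|grep -E "ee|ft"; python3 -m inch '[0,0,0,0,0,0,0,0,0,0,0,0,0,0]'|grep ft
```

```text
ee_pos: [558.1, -20.7, 100.7]
ft_force: [1.2, 0.8, -0.2]
ft_force: [-0.3, -0.4, 1.0]
```

```bash
python3 -m inch '[0,0,0,0,0,0.0007,0,0,0,0,0,0,0.0007,0,0,0,0,0,0,0.0007,0]'|grep -E "ee|ft"; python3 -m inch '[0,0,0,0,0,0,0,0,0,0,0,0,0,0]'|grep ft
```

```text
ee_pos: [558.1, -20.7, 100.0]
ft_force: [0.1, 0.3, 0.1]
ft_force: [0.0, -0.2, 1.2]
```

```bash
python3 -m inch '[0,0,0,0,0,0.0007,0,0,0,0,0,0,0.0007,0,0,0,0,0,0,0.0007,0]'|grep -E "ee|ft"; python3 -m inch '[0,0,0,0,0,0,0,0,0,0,0,0,0,0]'|grep ft
```

```text
ee_pos: [558.1, -20.7, 99.3]
ft_force: [0.8, 0.9, 0.9]
ft_force: [-1.0, 0.0, 1.1]
```

```bash
python3 -m inch '[0,0,0,0,0,0.0007,0,0,0,0,0,0,0.0007,0,0,0,0,0,0,0.0007,0]'|grep -E "ee|ft"; python3 -m inch '[0,0,0,0,0,0,0,0,0,0,0,0,0,0]'|grep ft
```

```text
ee_pos: [558.1, -20.7, 98.6]
ft_force: [-0.4, -0.0, 0.4]
ft_force: [0.6, 0.2, 1.5]
```

```bash
python3 -m inch '[0,0,0,0,0,0.0007,0,0,0,0,0,0,0.0007,0,0,0,0,0,0,0.0007,0]'|grep -E "ee|ft|cl"; python3 -m inch '[0,0,0,0,0,0,0,0,0,0,0,0,0,0]'|grep ft
```

```text
clock: 9.25
ee_pos: [558.2, -20.7, 97.9]
ft_force: [-0.1, 0.1, 0.7]
ft_force: [-1.0, 0.6, 0.4]
```

```bash
python3 -m inch '[0,0,0,0,0,0.0007,0,0,0,0,0,0,0.0007,0,0,0,0,0,0,0.0007,0]'|grep -E "ee|ft"; python3 -m inch '[0,0,0,0,0,0,0,0,0,0,0,0,0,0]'|grep ft
```

```text
ee_pos: [558.1, -20.7, 97.2]
ft_force: [-0.6, -0.7, 1.2]
ft_force: [-0.0, 0.0, 1.6]
```

```bash
python3 -m inch '[0,0,0,0,0,0.0007,0,0,0,0,0,0,0.0007,0,0,0,0,0,0,0.0007,0]'|grep -E "ee|ft|cl"; python3 -m inch '[0,0,0,0,0,0,0,0,0,0,0,0,0,0]'|grep ft
```

```text
clock: 10.08
ee_pos: [558.1, -20.7, 96.6]
ft_force: [-0.8, -0.8, 0.7]
ft_force: [-1.2, 0.6, 0.6]
```

```bash
python3 -m inch '[0,0,0,0,0,0.0007,0,0,0,0,0,0,0.0007,0,0,0,0,0,0,0.0007,0]'|grep -E "ee|ft"; python3 -m inch '[0,0,0,0,0,0,0,0,0,0,0,0,0,0]'|grep ft
```

```text
ee_pos: [558.1, -20.7, 95.8]
ft_force: [-0.2, 0.5, 0.7]
ft_force: [-0.0, -0.9, 0.5]
```

```bash
python3 - <<'E'
from h import *
from rig import read_camera
c=read_camera("scene");u,v=205,220
cv2.imwrite("pics/c2.png",cv2.resize(c["img"][v-20:v+35,u-35:u+30,::-1],(710,600),interpolation=2))
E
```

```text
(no output)
```

View pics/c2.png

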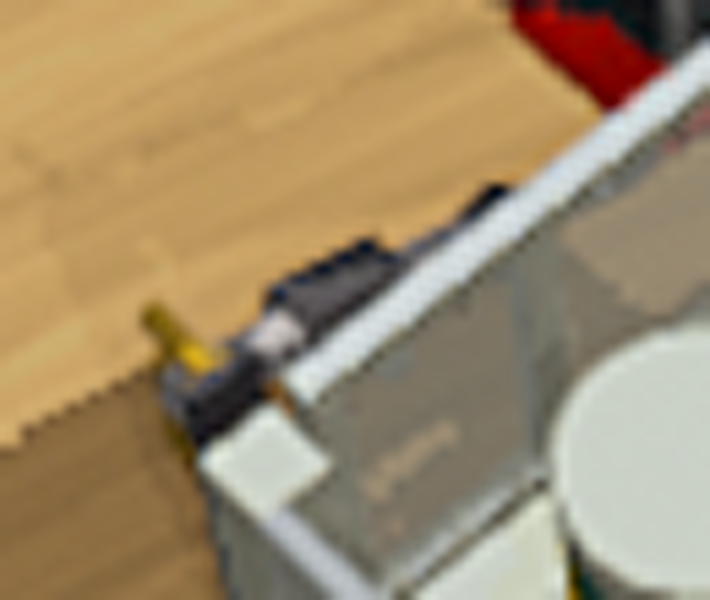

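The bar end at about (170,375) is now just below the brass roof (150–215, 310–360), so contact should be near.

```bash
python3 -m inch '[0,0,0,0,0,0.0007,0,0,0,0,0,0,0.0007,0,0,0,0,0,0,0.0007,0]'|grep -E "ee|ft"; python3 -m inch '[0,0,0,0,0,0,0,0,0,0,0,0,0,0]'|grep ft
```

```text
ee_pos: [558.1, -20.8, 95.1]
ft_force: [0.8, -0.2, -0.1]
ft_force: [-0.6, -0.6, 0.0]
```

```bash
python3 -m inch '[0,0,0,0,0,0.0007,0,0,0,0,0,0,0.0007,0,0,0,0,0,0,0.0007,0]'|grep -E "ee|ft|cl"; python3 -m inch '[0,0,0,0,0,0,0,0,0,0,0,0,0,0]'|grep ft
```

```text
clock: 11.38
ee_pos: [558.1, -20.7, 94.4]
ft_force: [0.4, 0.7, 1.1]
ft_force: [0.3, 0.4, 0.8]
```

```bash
python3 -m inch '[0,0,0,0,0,0.0006,0,0,0,0,0,0,0.0006,0,0,0,0,0,0,0.0006,0]'|grep -E "ee|ft"; python3 -m inch '[0,0,0,0,0,0,0,0,0,0,0,0,0,0]'|grep ft
```

```text
ee_pos: [558.1, -20.8, 93.8]
ft_force: [0.4, -0.0, 0.6]
ft_force: [-0.4, 0.5, 0.8]
```

```bash
python3 -m inch '[0,0,0,0,0,0.0006,0,0,0,0,0,0,0.0006,0,0,0,0,0,0,0.0006,0]'|grep -E "ee|ft|cl"; python3 -m inch '[0,0,0,0,0,0,0,0,0,0,0,0,0,0]'|grep ft
```

```text
clock: 12.22
ee_pos: [558.1, -20.7, 93.3]
ft_force: [-0.0, -0.5, 1.1]
ft_force: [-0.6, -0.2, 0.9]
```

```bash
python3 -m inch '[0,0,0,0,0,0.0006,0,0,0,0,0,0,0.0006,0,0,0,0,0,0,0.0006,0]'|grep -E "ee|ft"; python3 -m inch '[0,0,0,0,0,0,0,0,0,0,0,0,0,0]'|grep ft
```

```text
ee_pos: [558.2, -20.7, 92.7]
ft_force: [0.2, -0.5, 0.7]
ft_force: [-0.4, -0.9, 0.6]
```

```bash
python3 -m inch '[0,0,0,0,0,0.0006,0,0,0,0,0,0,0.0006,0,0,0,0,0,0,0.0006,0]'|grep -E "ee|ft|cl"; python3 -m inch '[0,0,0,0,0,0,0,0,0,0,0,0,0,0]'|grep ft
```

```text
clock: 13.05
ee_pos: [558.2, -20.8, 92.3]
ft_force: [-0.5, 0.7, 2.3]
ft_force: [-0.8, -0.1, 3.4]
```

Roof felt at TCP z ≈ 92.5 with about 3 N. I back off to mid-gap, about 93.3, then slide towards the lip.

```bash
python3 -m inch '[0,0,0,0,0,-0.0006,0,0,0,0,0,0,-0.0012,0,0,0,0,0,0,-0.0012,0,0,0,0,0,0,-0.0012,0]'|grep -E "ee|ft"; python3 -m inch '[0,0,0,0.001,0,0,0,0,0,0,0.002,0,0,0,0,0,0,0.003,0,0,0,0,0,0,0.004,0,0,0,0,0,0,0.005,0,0,0,0,0,0,0.006,0,0,0,0,0,0,0.006,0,0]'
```

```text
ee_pos: [558.1, -20.6, 93.1]
ft_force: [-0.6, -0.5, 0.8]validation failed for argument at $...
```

```bash
python3 -m inch '[0,0,0,0.001,0,-0.0002,0,0,0,0,0.002,0,-0.0002,0,0,0,0,0.003,0,-0.0002,0,0,0,0,0.004,0,-0.0002,0,0,0,0,0.005,0,-0.0002,0,0,0,0,0.006,0,-0.0002,0,0,0,0,0.006,0,-0.0002,0]'
```

```text
clock: 14.13
ee_pos: [551.9, -21.9, 93.4]
tool_rot: [[-0.98, -0.197, -0.0], [-0.197, 0.98, 0.0], [0.0, 0.0, -1.0]]
ft_force: [0.3, 0.3, 0.7]
grip_width: -0.1
grasp_force: 0.3
```

```bash
python3 -m inch '[0,0,1,0.0024,0.0007,0,0,0,0,2,0.0048,0.0014,0,0,0,0,3,0.0072,0.0023,0,0,0,0,4.5,0.0102,0.0035,0,0,0,0,6,0.0122,0.0048,0,0,0,0,8,0.0149,0.0066,0,0]'; python3 -c "
from rig import bot; print(bot.sense()['moment'])"
```

```text
clock: 14.63
ee_pos: [546.3, -21.6, 96.8]
tool_rot: [[-0.998, -0.056, 0.024], [-0.056, 0.998, -0.005], [-0.023, -0.007, -1.0]]
ft_force: [17.7, -6.5, -5.8]
grip_width: 0.4
grasp_force: 7.7
[-1.44661929 -3.74985725  0.15794142]
```

```bash
python3 -m inch '[0,0,-4,-0.0078,-0.0022,0,0,0,0,-8,-0.0157,-0.0045,0,0,0,0,-8,-0.0157,-0.0045,0,0,0,0,-8,-0.0157,-0.0045,0,0,0,0,-8,-0.0157,-0.0045,0,0]'; python3 - <<'E'
from h import *
from rig import read_camera
o=[]
for n,(u,v) in(("scene",(205,220)),):
    c=read_camera(n); o.append(cv2.resize(c["img"][v-45:v+35,u-40:u+60,::-1],(750,600),interpolation=2))
cv2.imwrite("pics/d1.png",np.hstack(o))
E
```

```text
clock: 15.05
ee_pos: [551.5, -21.9, 93.2]
tool_rot: [[-0.981, -0.195, -0.001], [-0.195, 0.981, 0.0], [0.001, 0.0, -1.0]]
ft_force: [0.7, -0.9, 0.4]
grip_width: 0.1
grasp_force: 0.3
```

View pics/d1.png

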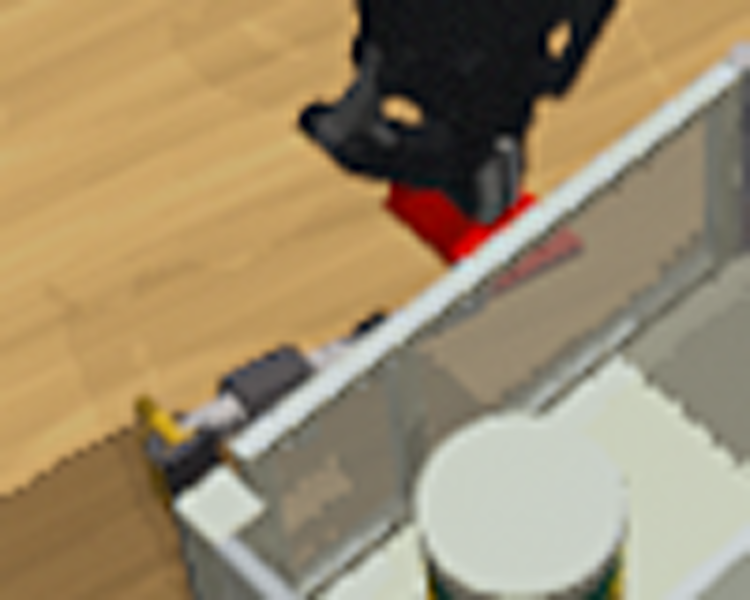

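The gate is still shut and the bar is under the roof at about (190,425). The pull met about 17 N and lifted the tool, so I backed off. I'll feel for the roof again and pull slowly.

```bash
python3 -m inch '[0,0,0,0,0,0.0005,0,0,0,0,0,0,0.0005,0,0,0,0,0,0,0.0005,0]'|grep -E "ee|ft"; python3 -m inch '[0,0,0,0,0,0,0,0,0,0,0,0,0,0]'|grep ft
```

```text
ee_pos: [551.6, -21.9, 92.7]
ft_force: [-1.1, -0.6, -0.8]
ft_force: [-0.8, 0.1, -0.2]
```

```bash
python3 -m inch '[0,0,0,0,0,0.0005,0,0,0,0,0,0,0.0005,0,0,0,0,0,0,0.0005,0]'|grep -E "ee|ft"; python3 -m inch '[0,0,0,0,0,0,0,0,0,0,0,0,0,0]'|grep -E "ee|ft"
```

```text
ee_pos: [552.0, -21.9, 92.4]
ft_force: [-0.6, 0.0, 2.1]
ee_pos: [552.1, -21.9, 92.4]
ft_force: [-1.2, 0.0, 2.2]
```

```bash
python3 -m inch '[0,0,0,0,0,-0.0004,0,0,0,0,0,0,-0.0004,0,0,0,0,0.0005,0,-0.0004,0,0,0,0,0.001,0,-0.0004,0,0,0,0,0.0015,0,-0.0004,0,0,0,0,0.002,0,-0.0004,0,0,0,0,0.002,0,-0.0004,0]'|grep -E "ee|ft"; python3 -m inch '[0,0,0,0.0005,0,0,0,0,0,0,0.001,0,0,0,0,0,0,0.001,0,0,0]'|grep -E "ee|ft"
```

```text
ee_pos: [550.5, -22.3, 93.0]
ft_force: [0.4, 0.6, 0.2]
ee_pos: [549.3, -22.6, 92.9]
ft_force: [1.1, 0.4, 0.7]
```

```bash
python3 -m inch '[0,0,0,0.0005,0,0,0,0,0,0,0.001,0,0,0,0,0,0,0.001,0,0,0]'|grep -E "ee|ft"
```

```text
ee_pos: [548.2, -22.7, 92.9]
ft_force: [0.5, 0.7, 1.0]
```

```bash
python3 -m inch '[0,0,0,0.0005,0,0.0001,0,0,0,0,0.001,0,0.0002,0,0,0,0,0.001,0,0.0002,0]'|grep -E "ee|ft"
```

```text
ee_pos: [547.4, -22.6, 92.7]
ft_force: [0.2, 1.3, 0.4]
```

```bash
python3 -m inch '[0,0,0,0.0005,0,0,0,0,0,0,0.001,0,0,0,0,0,0,0.001,0,0,0]'|grep -E "ee|ft"
```

```text
ee_pos: [546.5, -22.5, 92.7]
ft_force: [1.2, 1.9, 0.4]
```

```bash
python3 -m inch '[0,0,0.5,0.0007,0.0004,0,0,0,0,1,0.0014,0.0008,0,0,0,0,1,0.0014,0.0008,0,0]'|grep -E "ee|ft"; python3 -m inch '[0,0,0,0,0,0,0]'|grep ft
```

```text
ee_pos: [544.9, -22.1, 92.7]
ft_force: [0.8, 2.6, 0.9]
ft_force: [1.0, 2.9, 1.9]
```

```bash
python3 -m inch '[0,0,0.5,0.0007,0.0004,0,0,0,0,1,0.0014,0.0008,0,0,0,0,1,0.0014,0.0008,0,0]'|grep -E "ee|ft|gra"; python3 -m inch '[0,0,0,0,0,0,0]'|grep ft
```

```text
ee_pos: [543.4, -21.7, 92.7]
ft_force: [1.6, 2.4, 1.3]
grasp_force: 1.6
ft_force: [1.6, 3.6, 1.0]
```

```bash
python3 - <<'E'
from h import *
from rig import read_camera
c=read_camera("scene");u,v=205,220
a=cv2.resize(c["img"][v-45:v+35,u-40:u+60,::-1],(750,600),interpolation=2)
cv2.imwrite("pics/e1.png",a)
l,s,n=redm(c);print([x.tolist() for x in s[1:] if x[4]>10])
E
```

```text
[[399, 6, 66, 24, 194], [216, 198, 19, 10, 77]]
```

View pics/e1.png

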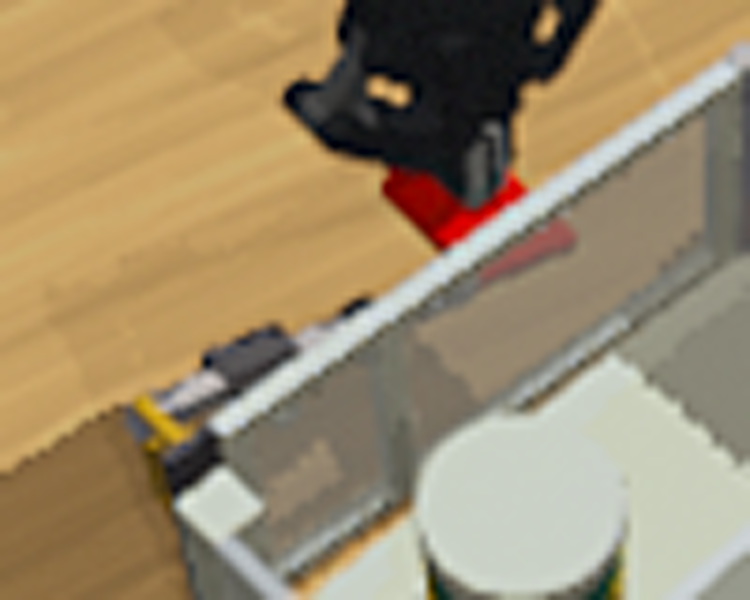

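The free corner of the gate has moved from (235,450) to (215,425) and the bar is passing under the roof. I continue slowly.

```bash
python3 -m inch '[0,0,1.5,0.0014,0.0009,0,0,0,0,3,0.0028,0.0018,0,0,0,0,4,0.0041,0.0026,0,0,0,0,4,0.0041,0.0026,0,0]'|grep -E "cl|ee|ft|gra"; python3 -m inch '[0,0,0,0,0,0,0]'|grep ft
```

```text
clock: 18.57
ee_pos: [538.2, -20.4, 92.4]
ft_force: [0.9, 1.9, -0.3]
grasp_force: 1.0
ft_force: [0.3, 1.9, 1.5]
```

```bash
python3 -m inch '[0,0,1,0.0014,0.0008,-0.0002,0,0,0,2,0.0028,0.0016,-0.0002,0,0,0,3,0.0042,0.0024,-0.0002,0,0,0,4,0.0056,0.0032,-0.0002,0,0,0,5,0.007,0.0041,-0.0002,0,0,0,6,0.0083,0.005,-0.0002,0,0,0,7,0.0097,0.0059,-0.0002,0,0,0,8,0.011,0.0068,-0.0002,0,0,0,8,0.011,0.0068,-0.0002,0]'|grep -E "cl|ee|ft|gra"; python3 -m inch '[0,0,0,0,0,0,0]'|grep ft
```

```text
clock: 19.4
ee_pos: [526.6, -14.3, 92.7]
ft_force: [-0.1, 0.0, -0.2]
grasp_force: 0.3
ft_force: [-0.9, -0.3, 1.2]
```

```bash
python3 -m inch '[0,0,3,0.0042,0.0024,0,0,0,0,6,0.0083,0.005,0,0,0,0,9,0.0122,0.0078,0,0,0,0,12,0.016,0.0108,0,0,0,0,15,0.0196,0.014,0,0,0,0,18,0.0231,0.0174,0,0,0,0,21,0.0263,0.021,0,0,0,0,24,0.0294,0.0247,0,0,0,0,27,0.0323,0.0286,0,0,0,0,30,0.0349,0.0326,0,0,0,0,33,0.0374,0.0368,0,0,0,0,36,0.0396,0.0411,0,0]'|grep -E "cl|ee|ft|gra|rot"; python3 -m inch '[0,0,0,0,0,0,0]'|grep -E "ee|ft"
```

```text
clock: 20.48
ee_pos: [489.6, 28.4, 92.9]
tool_rot: [[-0.779, 0.627, 0.0], [0.627, 0.779, -0.0], [-0.0, -0.0, -1.0]]
ft_force: [-0.3, -0.4, 0.6]
grasp_force: 0.4
ee_pos: [489.1, 29.6, 92.7]
ft_force: [-0.8, 1.1, 0.2]
```

```bash
python3 -m inch '[0,0,3,0.0042,0.0024,0,0,0,0,6,0.0083,0.005,0,0,0,0,9,0.0122,0.0078,0,0,0,0,12,0.016,0.0108,0,0,0,0,15,0.0196,0.014,0,0,0,0,18,0.0231,0.0174,0,0,0,0,21,0.0263,0.021,0,0,0,0,24,0.0294,0.0247,0,0,0,0,27,0.0323,0.0286,0,0,0,0,30,0.0349,0.0326,0,0,0,0,33,0.0374,0.0368,0,0,0,0,35,0.0389,0.0396,0,0]'|grep -E "cl|ee|ft|gra|rot"; python3 -m inch '[0,0,1,0.0014,0.0008,0,0,0,0,2,0.0028,0.0016,0,0,0,0,3,0.0042,0.0024,0,0,0,0,4,0.0056,0.0032,0,0,0,0,4,0.0056,0.0032,0,0,0,0,4,0.0056,0.0032,0,0]'|grep -E "ee|ft|rot"; python3 - <<'E'
from h import *
from rig import read_camera
o=[]
for n,(u,v) in(("scene",(230,190)),("top",(265,200))):
    c=read_camera(n); o.append(cv2.resize(c["img"][v-70:v+70,u-65:u+65,::-1],(400,430),interpolation=2))
cv2.imwrite("pics/f1.png",np.hstack(o))
E
```

```text
clock: 21.57
ee_pos: [484.2, 83.9, 92.9]
tool_rot: [[-0.281, 0.96, 0.0], [0.96, 0.281, -0.0], [-0.0, 0.0, -1.0]]
ft_force: [0.6, -0.2, 0.7]
grasp_force: 0.6
ee_pos: [485.7, 90.2, 92.9]
tool_rot: [[-0.214, 0.977, 0.0], [0.977, 0.214, 0.0], [0.0, 0.001, -1.0]]
ft_force: [0.1, -0.2, 0.4]
```

View pics/f1.png

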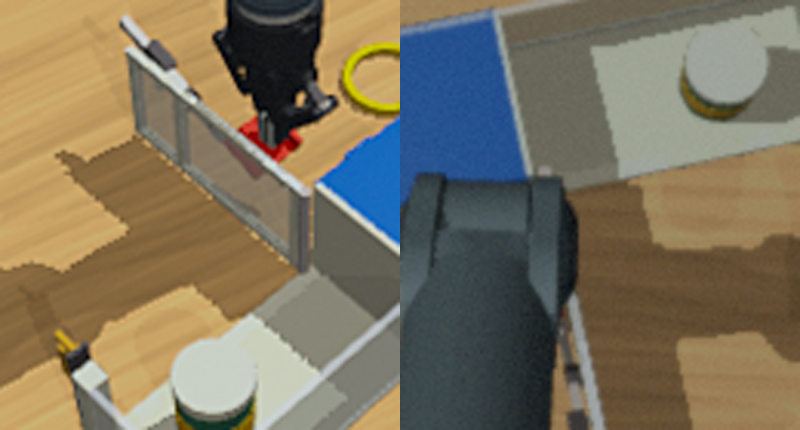

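The gate stands roughly square to the front. I ease off the lip and rise slowly.

```bash
python3 -m inch '[0,0,0,-0.002,0,0,0,0,0,0,-0.004,0,0,0,0,0,0,-0.005,0,0,0,0,0,0,-0.006,0,-0.004,0,0,0,0,-0.006,0,-0.008,0,0,0,0,-0.006,0,-0.012,0,0,0,0,-0.006,0,-0.016,0,0,0,0,-0.006,0,-0.02,0,0,0,0,-0.006,0,-0.024,0,0,0,0,-0.006,0,-0.028,0,0,0,0,-0.006,0,-0.034,0,0,0,0,-0.006,0,-0.042,0]'|grep -E "cl|ee|ft"; python3 -m inch '[0,0,0,0,0,-0.02,0,0,0,0,0,0,-0.05,0,0,0,0,0.01,0,-0.08,0,0,0,0,0.04,0,-0.1,0,0,0,0,0.08,0,-0.11,0,0,0,0,0.11,0,-0.12,0,0,0,0,0.14,0,-0.12,0,0,0,0,0.17,0,-0.12,0,0,0,0,0.2,0,-0.12,0,0,0,0,0.2,0,-0.12,0,0,0,0,0.2,0,-0.12,0]'|grep -E "cl|ee|ft"; python3 - <<'E'
from h import *
from rig import read_camera
o=[]
for n,(u,v) in(("scene",(230,190)),("top",(285,200))):
    c=read_camera(n); o.append(cv2.resize(c["img"][v-70:v+70,u-65:u+65,::-1],(400,430),interpolation=2))
cv2.imwrite("pics/g1.png",np.hstack(o))
E
```

```text
clock: 23.17
ee_pos: [486.1, 84.0, 135.0]
ft_force: [0.2, -0.3, -0.1]
clock: 24.08
ee_pos: [442.9, 281.8, 255.1]
ft_force: [0.5, 0.4, -0.7]
```

View pics/g1.png

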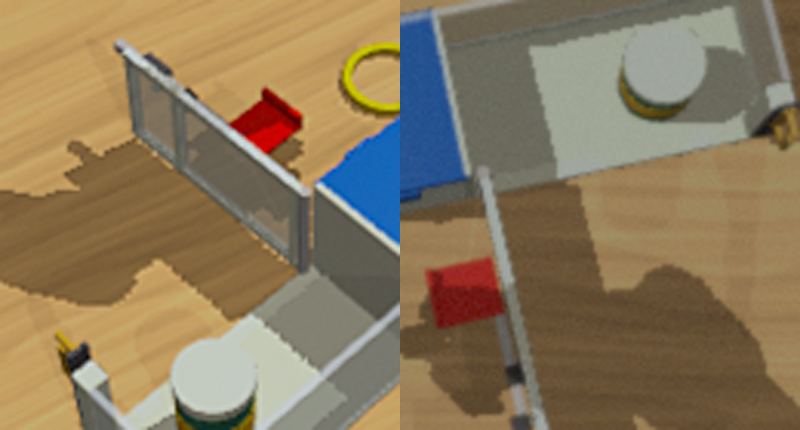

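The gate stands square, running from (485,170) to (543,425) in the top view. The bar has dropped level, the tin and ring are in place, and the robot is clear.

```bash
python3 -c "
from rig import bot; print(bot.sign_off())"
```

```text
the job is handed in; nothing more can be done
None
```

The gate stands open about square to the organiser's front, with the bar dropped back level and the robot clear, and the job is handed in at about 24 s; a first, too-fast pull met about 17 N while the bar was still in the catch (an estimated 7 N there, under the 12 N limit), so I backed off, felt for the roof again and opened it slowly.

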